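Make up the key kit and the soldering kit

ROBOT

A 6-joint arm with a two-finger parallel gripper is mounted at the origin on a cart in front of the work surface, level with it; the furniture and walls round the work are solid. World frame = base frame: x ahead of the robot, y to its left, z up, the work surface at z = 0. Lengths are in mm, angles in rad, forces in N, time in s.
With the tool pointing down it reaches from about 400 to 825 mm from the base axis. Payload 7 kg.
Tool frame: the origin (TCP) lies at the centre of the arm's flange, where the gripper is bolted on; the fingertips stand 178 mm ahead of it and the grasp point (between the pads) lies manip.grip_depth ahead of it (manip.grip_depth is the distance from the TCP to the grasp point, in mm); z points along the fingers, x is the direction in which the jaws open and shut, and the axes are right-handed (so a half turn about z gives the same grasp; the last joint's range is limited). The gripper opens to 88 mm and grips with 3 to 60 N. Pads are 19 mm wide; open, the fingers measure 130 mm over their backs; the gripper's body (78 mm by 193 mm) begins 47 mm behind the grasp point.
Start: joints at [-0.937, 0.359, 0.012, 0, -1.224, -0.288], TCP at [228.764, -635.03, 404.661] pointing down, gripper open.
Joint ranges: [-3.07, 3.07], [-1.43, 2.12], [-1.02, 1.25], [-3.03, 1.67], [-3.05, -0], [-3.03, 3.03]. Speed limits (rad/s): [2.39, 2.39, 3.01, 3.14, 3.14, 3.14].

INTERFACE

Orientations are given as [roll, pitch, yaw] about the fixed x, y, z axes, in that order (R = Rz(yaw) Ry(pitch) Rx(roll)).
In Python, from cell import manip gives the robot as it stands.
- The arm moves only by the tool move_arm, never from a script. Its argument "steps" is one flat list of numbers, 5 for each row, row after row: the shift along the tool's x, y, z in units of 25 mm (1.0 is 25 mm), then the turn about the tool's z in degrees, then the opening, from 0 (shut) to 1 (fully open). A call has 1 to 12 rows; each row is the pose to reach, as a shift and turn from the pose measured when the call began, along the tool's axes at that moment; what a row does not reach only later rows make up. A row lasts 1/12 s, in which the tool goes at most 41.7 mm and 7.16 degrees, less where a joint would pass 70% of its speed; a pose out of reach is approached as far as the arm can. A call with a gripper value outside its range is refused whole. The fingers move at their own pace and stop on an object; "grip_force" is the grip in N (left out, the last holds). Time passes only in rows, so rows that repeat a pose let the fingers close. It gives the time, the measured TCP pose, the force and the opening at its end, in the units of the state.
- manip.get_state(): the state, without advancing time (a new reading comes with each control period).
- manip.capture(name): name is "scene" or "top" or "wrist"; returns (picture, depth): 480x640x3 uint8, blue, green, red; 480x640 float32, mm along the optical axis (not along the pixel's ray), 0 where there is no reading.
- manip.calibration(name): a dict with "fovy" (degrees; the focal length in pixels is half the picture's height over the tangent of half this angle, whatever the lens; pixels are square), "cx", "cy" (the principal point, pixels), "dist_coeffs" ([k1, k2, p1, p2, k3] as OpenCV has them; the pictures are not rectified), "pose" (4x4, takes a point from camera to world coordinates). Camera axes: x right, y up, looking along -z (the intrinsics and any distortion apply to the point x, -y, -z); pixel columns grow to the right and rows downward; lengths in mm; the calibration is good to about 2 mm. A picture is of the moment at which its call begins: read the wrist's pose just before it. calibration takes no time and is no camera call; for the wrist camera it gives the pose at the moment of the call.
- manip.hand_in(): hands the job in, once; it reports no verdict.
Trained networks look in the newest picture that a camera, given by its name, has taken for a name from the list of things; names that differ only in an ending like _2 or _b are one class to them, and where a whole thing is asked for, a point or a joint stands for the part that bears it (a point fixed in the world has none). Each returns a list of dicts, best first, with "confidence" (0 to 1); they miss things now and then, are a little off and sometimes report something else, mostly with a low value. They report only what shows in the picture. A call takes as long as a camera call. They do not tell look-alikes from the thing itself.
- manip.search_frame(camera, thing): "at" ([x, y, z] in mm, in world coordinates, good to about 4 mm: the middle of the surface that is visible of it).
- manip.silhouettes(camera, thing): "pixels" (480x640 bool, what is visible of it).
The state is a dict: "t": time; "qpos": joint angles; "qd": joint speeds; "effort": joint torques, N m; "ee_pos": TCP position; "orientation": TCP orientation; "contact_force": force on the tool from outside, world axes, zero at the start; "torque": the same for the moment, N m; "grip_width": finger opening in mm.
Only numpy, scipy, OpenCV 4.12 (cv2) and the standard library are available. Lean on these libraries where they do the work, as an engineer would, in place of code of your own. Each camera call takes 0.05 s, during which the arm holds its last target.

TASK

Two keyboard repairs go out today, so make up their two foam-lined trays from the stock laid out on the bench behind them, each thing lying flat on the floor of the cut-out made for it (long things either way round). The blue tray is the key kit: the black key in the short slot and the red screwdriver in the long slot. The orange tray is the soldering kit: the blue desoldering pump in the slot, the yellow-lidded paste jar upright in the large round cut-out and the gold solder reel flat in the small one; leave the white key and the yellow screwdriver where they lie.

Things in the scene. Friction and masses are not known exactly. Their poses are not given: they have to be found in the camera images.
- key_tray: Fixed blue tray lined with black foam, 144 (its x) x 212 (its y) x 10 mm high; origin: centre of its underside, z up. Foam top 10 mm, floor of the cut-outs 4 mm above the bench. Two slots, long along y, centred at y = 0: the long one (red screwdriver) at x = -34 mm, 38 wide (x), 182 long; the short one (black key) at x = +36 mm, 28 wide, 124 long.
- solder_tray: Fixed orange tray lined with black foam, 144 (its x) x 212 (its y) x 10 mm high; origin: centre of its underside, z up. Foam top 10 mm, floor of the cut-outs 4 mm above the bench. Slot (pump) centred at x = -40, y = 0 mm, 38 wide (x), 190 long (y); large round cut-out (jar), 72 mm across, at x = +26, y = -50; small round one (reel), 54 mm across, at x = +26, y = +50.
- red_driver_center (a point): Centre of the red-handled screwdriver, 163 mm long (point's y), lying on the bench; 10 mm above its underside, z up. Handle 16 to 19 mm wide, 19 mm high, from y = +8 to +82 mm; steel shaft 4 mm thick from y = -82 to +8. It balances about 40 mm towards +y: grip the handle there across its width (x).
- black_key_center (a point): Centre of the black keyboard key, a bar 106 mm long (along the point's x), 10 mm wide (y) and 16 mm high, lying on the bench; 8 mm above its underside. The last 16 mm at +x is only 6 mm wide. Grip across its width. z up.
- pump_center (a point): Centre of the blue desoldering pump with a red plunger end, 172 mm long (along the point's y), barrel 16 to 20 mm wide and 18 mm high, lying on the bench; 10 mm above its underside. The barrel runs from y = -65 to +61 mm; red plunger knob towards -y (its last 12 mm), thin nozzle towards +y. Grip the barrel across its width (x). z up.
- paste_jar_center (a point): Centre of the round paste jar with a yellow lid, standing, 38 mm high, 19 mm above its underside; body 52 mm across, lid 55 mm across and taking the upper 14 mm. Grip round the lid. z up. It stands among the stock behind the trays; a like jar at the far right, behind the keyboard, is not meant.
- reel_center (a point): Centre of the gold-coloured reel of solder wire lying flat on one flange: two round flanges 38 mm across, 14 mm high over both (lower flange 0 to 4 mm, upper 9 to 14 mm above its underside), 7 mm above its underside; ignore its loose wire end. Grip round the upper flange. z up. The like reel at the far right is not meant.
- white_key_center (a point): Centre of the white keyboard key, 154 mm long (point's x), 22 mm wide, 14 mm high, lying on the bench; 7 mm above its underside. Not part of either kit: stays where it lies.
- yellow_driver_center (a point): Centre of the yellow-handled screwdriver, 143 mm long (point's y, handle towards +y), 16 mm wide, 16 mm high, lying on the bench; 9 mm above its underside. Not part of either kit: stays where it lies.
Not all that is in view belongs to the job. Of the things that look like the part that bears paste_jar_center, the larger one is meant.

How it is judged (in metres and radians):
At the end, for the whole second after the job is handed in: Each of the five kit things has its centre within 12 to 14 mm (each tray axis) of the middle of its own cut-out and lies on the cut-out's floor to within 3 mm; jar and reel upright within 0.1 rad; all at rest. White key and yellow screwdriver within 25 mm of where they lay (x of red_driver_center in the frame of key_tray between -0.048 and -0.02 m and y of red_driver_center in the frame of key_tray between -0.013 and 0.013 m and z of red_driver_center in the frame of key_tray between 0.003 and 0.017 m and x of black_key_center in the frame of key_tray between 0.024 and 0.048 m and y of black_key_center in the frame of key_tray between -0.012 and 0.012 m and z of black_key_center in the frame of key_tray between 0.003 and 0.0145 m and x of pump_center in the frame of solder_tray between -0.054 and -0.026 m and y of pump_center in the frame of solder_tray between -0.013 and 0.013 m and z of pump_center in the frame of solder_tray between 0.003 and 0.017 m and x of paste_jar_center in the frame of solder_tray between 0.014 and 0.038 m and y of paste_jar_center in the frame of solder_tray between -0.062 and -0.038 m and z of paste_jar_center in the frame of solder_tray between 0.003 and 0.0255 m and x of reel_center in the frame of solder_tray between 0.014 and 0.038 m and y of reel_center in the frame of solder_tray between 0.038 and 0.062 m and z of reel_center in the frame of solder_tray between 0.003 and 0.0135 m and angle between each of paste_jar_center, reel_center's own z axis and vertical below 0.1 rad and linear speed of each of red_driver, black_key, pump, paste_jar, reel below 0.02 m/s and distance of each of white_key_center, yellow_driver_center from where it was at the start of the episode below 0.025 m); the robot touches nothing.
It fails at once if the white key is moved from its place (distance of white_key_center from where it was at the start of the episode above 0.025 m).
It fails at once if the yellow screwdriver is moved from its place (distance of yellow_driver_center from where it was at the start of the episode above 0.025 m).
It also fails if it takes over 122 s, if anything falls off the work surface, if the arm or the gripper's body presses on something with over 40 N, if the wrist force passes 120 N, or if a joint passes its speed limit or range.

## Working session

There is one attempt and no reset: what is moved stays moved. The work goes in short steps, Python scripts to look and compute and a tool call to move; the robot and the scene stay as the last step left them, time stands still between calls to the robot, and variables do not carry over. Pictures are saved under pics/ and viewed, and the job is handed in when it is done.

Besides the shell and the picture viewer there is one more tool, called by a JSON object that holds its "name" and its "arguments", one argument or row to a line. move_arm: Moves the arm, as the interface text tells. Its arguments: {"type":"object","properties":{"steps":{"type":"array","items":{"type":"number"}},"grip_force":{"type":"number"}},"required":["steps"]}

```bash
ls; mkdir -p pics
python3 - <<'E'
from cell import manip
import cv2,numpy as np
s=manip.get_state();print(s, manip.grip_depth)
for c in("scene","top","wrist"):
    im,d=manip.capture(c);cv2.imwrite(f"pics/{c}0.png",im);np.save(f"pics/{c}0.npy",d)
    k=manip.calibration(c);print(c,k)
print(manip.get_state()['t'])
E
```

```text
pics
{'t': 0.0, 'qpos': array([-9.36903618e-01,  3.59396632e-01,  1.10570895e-02, -3.88616889e-04,
       -1.22407263e+00, -2.88095037e-01]), 'qd': array([-6.04644237e-04, -9.25855712e-04, -8.75428599e-05, -1.12936584e-03,
       -7.19885080e-04,  3.47519546e-04]), 'effort': array([-1.57304956e-03, -5.82706189e+01,  2.93056744e+01,  6.99699908e+00,
        6.69073634e-03, -1.86061334e-04]), 'ee_pos': array([ 228.7270092, -634.8602858,  403.7084245]), 'orientation': array([-3.14148377e+00, -1.65305629e-03,  1.91646155e+00]), 'contact_force': array([ 0.52142363, -0.1837396 , -0.25269152]), 'torque': array([-0.03855483, -0.01648562,  0.02780051]), 'grip_width': 87.17393732166529} 159.3
scene {'fovy': 52.36430323934818, 'cx': 323.34242007297155, 'cy': 238.03527260431756, 'dist_coeffs': array([0.03454747, 0.        , 0.        , 0.        , 0.        ]), 'pose': array([[-8.15468337e-01,  2.30101006e-01, -5.31097843e-01,
        -6.42312111e+01],
       [-5.78801552e-01, -3.24810228e-01,  7.47988689e-01,
         8.20810713e+02],
       [-3.93061825e-04,  9.17361348e-01,  3.98055276e-01,
 
[... 462 characters left out ...]

       [ 9.20940167e-03,  1.25339983e-01,  9.92071104e-01,
         1.18815954e+03],
       [ 0.00000000e+00,  0.00000000e+00,  0.00000000e+00,
         1.00000000e+00]])}
wrist {'fovy': 60.01019610403384, 'cx': 319.667237288894, 'cy': 238.71775716393645, 'dist_coeffs': array([-0.01970543,  0.        ,  0.        ,  0.        ,  0.        ]), 'pose': array([[-3.38021773e-01, -9.01562098e-01, -2.70050115e-01,
         1.56276123e+02],
       [ 9.41137023e-01, -3.23336126e-01, -9.85639605e-02,
        -6.61277458e+02],
       [ 1.54457319e-03, -2.87470926e-01,  9.57788119e-01,
         3.83831884e+02],
       [ 0.00000000e+00,  0.00000000e+00,  0.00000000e+00,
         1.00000000e+00]])}
0.15
```

View pics/top0.png

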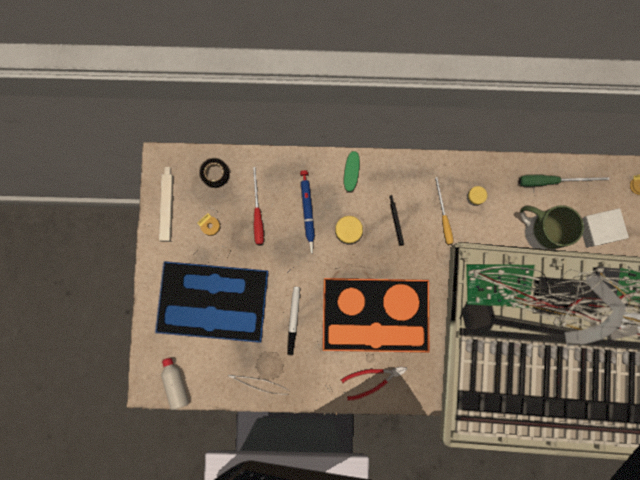

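View pics/scene0.png

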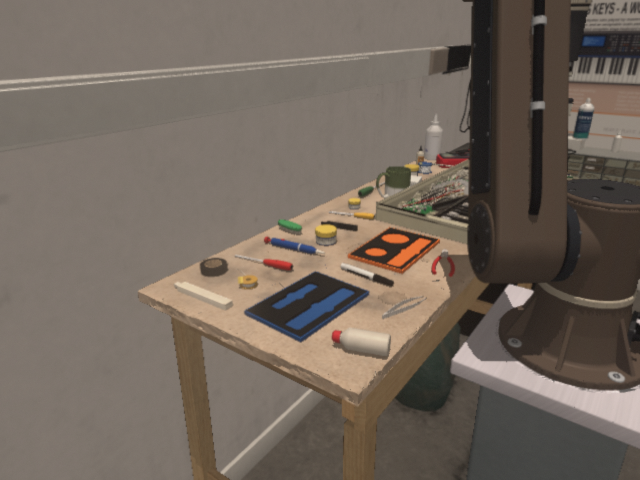

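Top view: blue tray (212,302), orange tray (376,315). Stock: white key (166,204), gold reel (209,224), red driver (258,205), pump (307,211), large jar (349,229), black key (397,220), yellow driver (443,210). The small jar at (477,195) is a look-alike.

```bash
cat > h.py <<'E'
from cell import manip
import cv2,numpy as np
def K(c):
    f=240/np.tan(np.radians(c["fovy"]/2));return np.array([[f,0,c["cx"]],[0,f,c["cy"]],[0,0,1.]])
def rays(c,px):
    px=np.asarray(px,float).reshape(-1,1,2)
    u=cv2.undistortPoints(px,K(c),c["dist_coeffs"]).reshape(-1,2)
    d=np.c_[u[:,0],-u[:,1],-np.ones(len(u))]
    return d
def at_z(c,px,z):
    d=rays(c,px)@c["pose"][:3,:3].T;o=c["pose"][:3,3]
    return o+d*((z-o[2])/d[:,2])[:,None]
def at_depth(c,px,dep):
    d=rays(c,px)*np.asarray(dep)[:,None];return d@c["pose"][:3,:3].T+c["pose"][:3,3]
def project(c,P):
    P=np.asarray(P,float).reshape(-1,3);q=(P-c["pose"][:3,3])@c["pose"][:3,:3];q=q*[1,-1,-1]
    return cv2.projectPoints(q,np.zeros(3),np.zeros(3),K(c),c["dist_coeffs"])[0].reshape(-1,2)
def rect(c,mask,z):
    v,u=np.nonzero(mask);P=at_z(c,np.c_[u,v],z)[:,:2]
    r=cv2.minAreaRect(P.astype(np.float32));return P.mean(0),r
E
python3 - <<'E'
from h import *
im,d=manip.capture("top");c=manip.calibration("top")
cv2.imwrite("pics/crop_top.png",cv2.resize(im[140:420,125:525],None,fx=2,fy=2,interpolation=cv2.INTER_CUBIC))
for n,z in [("key_tray",10),("solder_tray",10),("red_driver_center",10),("black_key_center",16),("pump_center",9),("paste_jar_center",38),("reel_center",14),("white_key_center",14),("yellow_driver_center",9)]:
    print(n)
    for i,(a,) in enumerate(zip(manip.search_frame("top",n))): print("  S",np.round(a["at"]),round(a["confidence"],2))
    for a in manip.silhouettes("top",n):
        m=a["pixels"];p,r=rect(c,m,z);v,u=np.nonzero(m)
        dp=d[m];ok=dp>0
        zz=at_depth(c,np.c_[u,v][ok],dp[ok])[:,2] if ok.any() else [np.nan]
        print("  M",round(a["confidence"],2),"px",int(u.mean()),int(v.mean()),"mean",np.round(p),"rect",np.round(r[0]),np.round(r[1]),round(r[2],1),"z",np.round(np.percentile(zz,[5,50,95])))
print(manip.get_state()['t'])
E
```

```text
key_tray
  S [444. 159.   9.] 0.63
  M 0.95 px 211 301 mean [442. 157.] rect [443. 157.] [213. 146.] 86.4 z [ 3. 10. 15.]
solder_tray
  S [ 421. -170.   12.] 0.66
  S [446. 160.  13.] 0.39
  M 0.85 px 375 315 mean [ 423. -171.] rect [ 424. -171.] [144. 212.] 0.5 z [ 3.  9. 15.]
  M 0.59 px 211 301 mean [441. 157.] rect [441. 158.] [215. 148.] 87.1 z [ 3. 10. 15.]
red_driver_center
  S [606.  73.  17.] 0.79
  M 0.65 px 257 221 mean [606.  72.] rect [635.  74.] [156.  19.] 6.0 z [ 4. 17. 23.]
black_key_center
  S [ 617. -205.   12.] 0.61
  M 0.82 px 396 222 mean [ 611. -209.] rect [ 614. -208.] [103.  12.] 12.7 z [ 6. 16. 21.]
pump_center
  S [636. -28.  19.] 0.76
  S [607.  75.  15.] 0.21
  M 0.93 px 307 208 mean [636. -28.] rect [633. -28.] [166.  21.] 6.0 z [12. 19. 24.]
  M 0.67 px 347 229 mean [ 593. -112.] rect [ 594. -112.] [53. 59.] 46.5 z [ 8. 39. 43.]
paste_jar_center
  S [ 594. -110.   37.] 0.74
  S [ 668. -371.   23.] 0.67
  M 0.66 px 348 229 mean [ 590. -111.] rect [ 590. -112.] [54. 54.] 1.6 z [32. 39. 43.]
  M 0.63 px 476 195 mean [ 666. -366.] rect [ 666. -367.] [34. 39.] 45.3 z [14. 27. 31.]
reel_center
  S [600. 172.  15.] 0.78
  M 0.79 px 208 224 mean [595. 169.] rect [595. 168.] [43. 37.] 43.7 z [ 2. 15. 20.]
white_key_center
  S [631. 261.  14.] 0.79
  M 0.72 px 165 204 mean [635. 258.] rect [636. 258.] [153.  27.] 2.3 z [ 3. 14. 19.]
yellow_driver_center
  S [ 604. -308.   14.] 0.57
  M 0.62 px 444 219 mean [ 620. -310.] rect [ 637. -307.] [137.  18.] 11.2 z [ 3. 14. 20.]
1.1
```

View pics/crop_top.png

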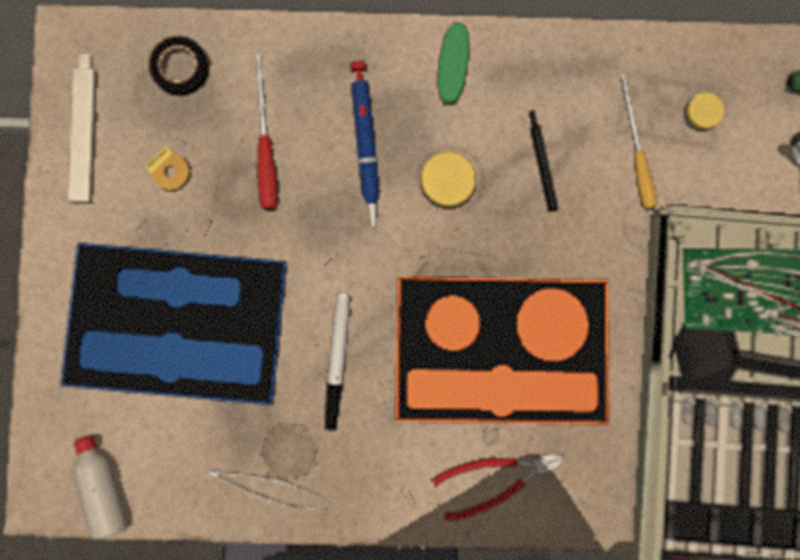

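Of the jar-like things at (349,229) and (477,195), the left one is 54 mm across and 38 mm high, which fits. The right one is about 36 mm across and 27 mm high. Next I measure the tray frames and object axes from the top camera.

```bash
cat > meas.py <<'E'
from h import *
im=cv2.imread("pics/top0.png");c=manip.calibration("top");hsv=cv2.cvtColor(im,cv2.COLOR_BGR2HSV)
H,S,V=cv2.split(hsv)
def box(m,x0,y0,x1,y1):
    o=np.zeros_like(m);o[y0:y1,x0:x1]=m[y0:y1,x0:x1];return o
def comps(m,mn=60):
    n,l,st,ce=cv2.connectedComponentsWithStats(m.astype(np.uint8))
    return [l==i for i in range(1,n) if st[i,4]>=mn]
def show(n,m,z):
    p,r=rect(c,m,z);v,u=np.nonzero(m);q=at_z(c,np.c_[u,v],z)[:,:2];ev=np.linalg.eigh(np.cov((q-p).T))[1][:,1]
    pr=(q-p)@ev
    print(n,"px",int(u.mean()),int(v.mean()),"mean",np.round(p,1),"rect",np.round(r[0],1),np.round(r[1],1),"axis",np.round(ev,3),round(np.degrees(np.arctan2(ev[1],ev[0])),1),"ends",np.round(p+ev*pr.min(),0),np.round(p+ev*pr.max(),0),m.sum())
for m in comps(box((H>95)&(H<125)&(S>90)&(V>60),150,250,280,350)): show("blue",m,4)
for m in comps(box((H>3)&(H<17)&(S>150)&(V>150),318,270,435,358)): show("orange",m,4)
dark=lambda a:V<a
for m in comps(box(((V<75)),150,255,275,345),300): show("kfoam",m,10)
for m in comps(box(((V<75)),318,270,435,358),300): show("sfoam",m,10)
for m in comps(box(V<70,380,185,415,250)): show("key",m,16)
for m in comps(box((S>150)&(V>60)&((H<8)|(H>172)),240,160,275,250),30): show("redhandle",m,12)
for m in comps(box((S>110)&(H>100)&(H<130),290,160,325,260),40): show("pump",m,10)
for m in comps(box((S>120)&(H>15)&(H<35)&(V>110),330,205,370,255),40): show("jar",m,38)
for m in comps(box((S>120)&(H>10)&(H<35)&(V>100),190,205,225,242),40): show("reel",m,14)
E
python3 meas.py
python3 - <<'E'
import cv2
im=cv2.imread("pics/top0.png")
cv2.imwrite("pics/crop2.png",cv2.resize(im[155:265,185:315],None,fx=6,fy=5,interpolation=cv2.INTER_CUBIC))
E
```

```text
blue px 213 283 mean [478.2 154.7] rect [478.7 155.7] [ 40.2 122.9] axis [0.062 0.998] 86.5 ends [474.  93.] [482. 217.] 942
blue px 210 318 mean [408.2 158.6] rect [407.8 158.7] [ 49.7 182.6] axis [0.064 0.998] 86.3 ends [402.  68.] [414. 250.] 1872
orange px 423 291 mean [ 472.7 -267.3] rect [ 469.2 -270. ] [86.7 39.9] axis [-0.922 -0.388] -157.2 ends [ 505. -254.] [ 426. -287.] 61
orange px 400 301 mean [ 450.6 -221.8] rect [ 450.6 -222.1] [68.  68.7] axis [-0.943  0.332] 160.6 ends [ 484. -234.] [ 418. -210.] 984
orange px 350 301 mean [ 449.6 -121.4] rect [ 450.  -120.6] [52.  50.3] axis [-1.     0.005] 179.7 ends [ 476. -122.] [ 424. -121.] 556
orange px 334 343 mean [364.9 -91.2] rect [ 382.1 -107.8] [59.1 81.5] axis [0.453 0.891] 63.0 ends [ 339. -142.] [384. -53.] 72
orange px 375 334 mean [ 384.1 -172.2] rect [ 383.8 -172.9] [ 47.4 187.9] axis [-0.004  1.   ] 90.2 ends [ 384. -267.] [384. -79.] 1822
kfoam px 211 298 mean [447.9 157. ] rect [442.  156.1] [209.2 139.3] axis [0.059 0.998] 86.6 ends [442.  51.] [454. 260.] 4610
sfoam px 371 309 mean [ 434.5 -163.1] rect [ 424.4
[... 159 characters left out ...]
[-0.975 -0.223] -167.1 ends [ 664. -197.] [ 566. -220.] 207
redhandle px 257 226 mean [594.   69.9] rect [596.9  68.9] [71.8 18.2] axis [-0.993 -0.114] -173.4 ends [633.  74.] [561.  66.] 281
pump px 306 199 mean [652.4 -26.6] rect [654.  -26.5] [76.8 15.6] axis [-0.992 -0.125] -172.8 ends [692. -22.] [616. -31.] 246
pump px 309 230 mean [589.6 -34.3] rect [588.8 -34.4] [38. 15.] axis [-0.99  -0.143] -171.8 ends [608. -32.] [570. -37.] 135
jar px 348 229 mean [ 590.6 -112.1] rect [ 590.8 -111.7] [52.  53.6] axis [-0.887 -0.461] -152.6 ends [ 614. -100.] [ 567. -124.] 593
reel px 208 224 mean [595.7 168.8] rect [594.8 168.7] [40.7 37. ] axis [0.687 0.727] 46.6 ends [581. 153.] [609. 183.] 306
```

View pics/crop2.png

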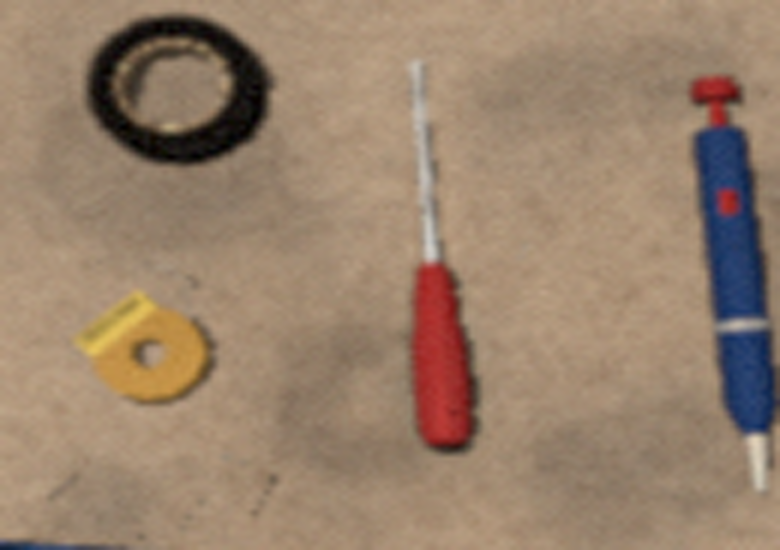

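```bash
cat > go.py <<'E'
from h import *
import sys
from scipy.spatial.transform import Rotation as Ro
def go(x,y,tip,yawdeg):
    s=manip.get_state();R=Ro.from_euler("xyz",s["orientation"]).as_matrix()
    d=R.T@(np.array([x,y,tip+178])-s["ee_pos"])/25
    yaw=np.degrees(np.arctan2(R[1,0],R[0,0]));t=(yaw-yawdeg+180)%360-180
    print("t",round(s["t"],2),"pos",np.round(s["ee_pos"]-[0,0,178],1),"yaw",round(yaw,1),"w",round(s["grip_width"],1),"F",np.round(s["contact_force"],1)," => step",np.round(d,2),"turn",round(t,1))
if __name__=="__main__": go(*map(float,sys.argv[1:5]))
E
python3 go.py 612 -209 100 102.9
```

```text
t 1.1 pos [ 228.8 -635.   226.6] yaw 109.8 w 88.0 F [ 0.4 -0.2 -0.1]  => step [10.84 20.2   5.07] turn 6.9
```

{"name": "move_arm", "arguments": {
  "steps": [10.84,20.2,2,6.9,0.5,10.84,20.2,2,6.9,0.5,10.84,20.2,2,6.9,0.5,10.84,20.2,2,6.9,0.5,10.84,20.2,2,6.9,0.5,10.84,20.2,2,6.9,0.5,10.84,20.2,2,6.9,0.5,10.84,20.2,2,6.9,0.5,10.84,20.2,2,6.9,0.5,10.84,20.2,2,6.9,0.5,10.84,20.2,2,6.9,0.5,10.84,20.2,2,6.9,0.5],
  "grip_force": 20
}}

```text
t: 2.1
ee_pos: [562.7, -263.1, 361.4]
orientation: [3.141, 0.0, 1.796]
contact_force: [0.9, -1.3, 0.4]
grip_width: 43.8
```

```bash
python3 go.py 612 -209 80 102.9
```

```text
t 2.1 pos [ 562.7 -263.1  183.4] yaw 102.9 w 43.8 F [ 0.9 -1.3  0.4]  => step [1.67 2.4  4.14] turn 0.0
```

{"name": "move_arm", "arguments": {
  "steps": [1.67,2.4,2,0,0.5,1.67,2.4,4.14,0,0.5,1.67,2.4,4.14,0,0.5,1.67,2.4,4.14,0,0.5,1.67,2.4,4.14,0,0.5,1.67,2.4,4.14,0,0.5,1.67,2.4,4.14,0,0.5]
}}

```text
t: 2.68
ee_pos: [612.3, -209.8, 260.1]
orientation: [3.139, 0.002, 1.796]
contact_force: [0.2, -0.2, 0.7]
grip_width: 44.0
```

```bash
cat > wr.py <<'E'
from h import *
import sys
c=manip.calibration("wrist");im,d=manip.capture("wrist");n=sys.argv[1];cv2.imwrite(f"pics/{n}.png",im)
if len(sys.argv)>2:
    z=float(sys.argv[3])
    for a in manip.silhouettes("wrist",sys.argv[2]):
        m=a["pixels"];p,r=rect(c,m,z);v,u=np.nonzero(m);q=at_z(c,np.c_[u,v],z)[:,:2];ev=np.linalg.eigh(np.cov((q-p).T))[1][:,1]
        print(round(a["confidence"],2),"px",int(u.mean()),int(v.mean()),u.min(),u.max(),v.min(),v.max(),"mean",np.round(p,1),"rect",np.round(r[0],1),np.round(r[1],1),"ax",round(np.degrees(np.arctan2(ev[1],ev[0])),1))
E
python3 wr.py w1 black_key_center 14;python3 go.py 612 -209 8 102.9
```

```text
0.75 px 320 247 312 329 169 336 mean [ 610.1 -210.6] rect [ 615.1 -209.3] [101.6   9.7] ax -167.4
t 2.78 pos [ 612.1 -209.9   82.3] yaw 102.9 w 43.7 F [-0.4 -0.3 -0.1]  => step [ 0.04 -0.01  2.97] turn -0.0
```

View pics/w1.png

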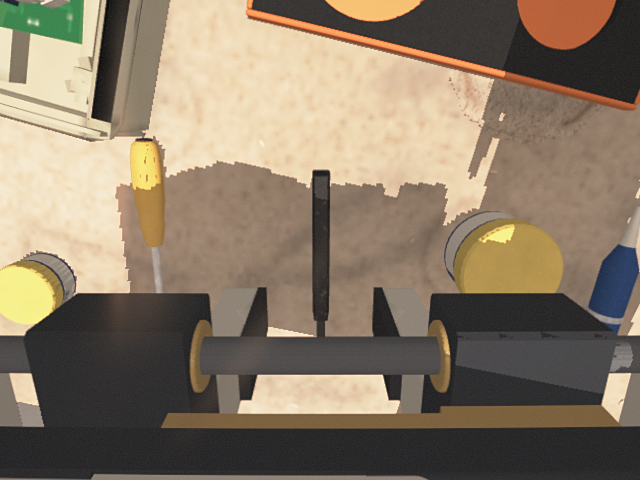

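The key at (320,170–336) is centred between the fingers and agrees with the top view. I go down and grip.

{"name": "move_arm", "arguments": {
  "steps": [0.04,0,1.5,0,0.5,0.04,0,2.6,0,0.5,0.04,0,3,0,0.5,0.04,0,3,0,0.5,0.04,0,3,0,0.5,0.04,0,3,0,0,0.04,0,3,0,0,0.04,0,3,0,0,0.04,0,3,0,0,0.04,0,3,0,0,0.04,0,3,0,0],
  "grip_force": 25
}}

```text
t: 3.7
ee_pos: [612.3, -208.9, 185.7]
orientation: [3.137, 0.002, 1.796]
contact_force: [1.0, 1.0, 2.5]
grip_width: 10.0
```

```bash
python3 go.py 612 -209 80 102.9;python3 go.py 612 -209 8 102.9
```

```text
t 3.7 pos [ 612.3 -208.9    7.7] yaw 102.9 w 10.0 F [1.  1.  2.5]  => step [-0.    0.   -2.89] turn -0.0
t 3.7 pos [ 612.3 -208.9    7.7] yaw 102.9 w 10.0 F [1.  1.  2.5]  => step [ 0.   -0.01 -0.01] turn -0.0
```

```bash
python3 go.py 478.4 152 75 176.5
```

```text
t 3.7 pos [ 612.3 -208.9    7.7] yaw 102.9 w 10.0 F [1.  1.  2.5]  => step [15.26 -1.99 -2.73] turn -73.6
```

{"name": "move_arm", "arguments": {
  "steps": [0,0,-1.2,0,0,0,0,-2.5,0,0,1,0,-2.73,-7,0,2.6,-0.3,-2.73,-14,0,4.2,-0.5,-2.73,-21,0,5.8,-0.7,-2.73,-28,0,7.4,-0.9,-2.73,-35,0,9,-1.1,-2.73,-42,0,10.6,-1.3,-2.73,-49,0,12.2,-1.5,-2.73,-56,0,13.8,-1.7,-2.73,-63,0,15.26,-1.99,-2.73,-70,0]
}}

```text
t: 4.7
ee_pos: [477.6, 154.0, 253.5]
orientation: [3.141, 0.005, 3.024]
contact_force: [0.9, 1.2, 0.3]
grip_width: 10.0
```

```bash
python3 go.py 478.4 152 60 176.5
```

```text
t 4.7 pos [477.6 154.   75.5] yaw 173.3 w 10.0 F [0.9 1.2 0.3]  => step [-0.04 -0.08  0.62] turn -3.2
```

{"name": "move_arm", "arguments": {
  "steps": [-0.04,-0.08,0.6,-3.2,0,-0.04,-0.08,0.6,-3.2,0,-0.04,-0.08,0.6,-3.2,0]
}}

```text
t: 4.95
ee_pos: [478.0, 152.0, 238.2]
orientation: [-3.141, 0.004, 3.079]
contact_force: [-0.5, 0.1, 0.5]
grip_width: 9.9
```

```bash
python3 wr.py w2 black_key_center 62;python3 go.py 478.4 152 12 176.5
```

```text
0.56 px 319 284 306 333 192 413 mean [478.9 141.4] rect [479.5 152.5] [100.4  10.5] ax 86.5
t 5.05 pos [478.7 151.2  60.7] yaw 176.3 w 10.1 F [-0.5 -0.4  0.8]  => step [0.03 0.03 1.95] turn -0.2
```

View pics/w2.png

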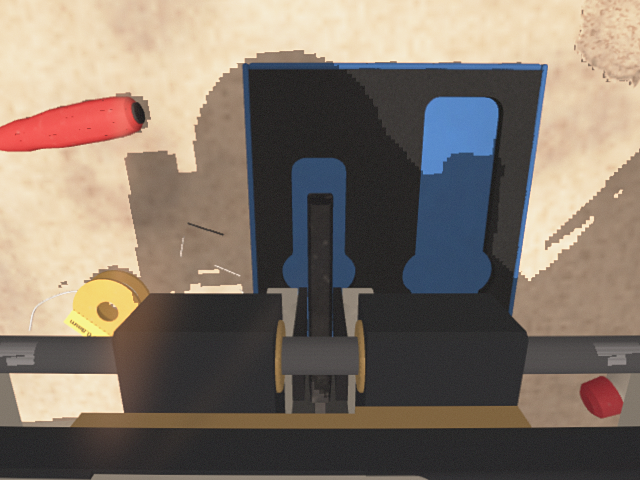

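Run:
```python
from h import *
c=manip.calibration("wrist")
print(np.round(at_z(c,[[319,158],[293,200],[347,200],[319,270],[460,97],[460,272]],10),1))
print(np.round(at_z(c,[[320,195]],62+6),1))
```

```text
[[477.4  94.3  10. ]
 [492.  114.5  10. ]
 [464.5 116.3  10. ]
 [481.3 153.4  10. ]
 [408.4  69.9  10. ]
 [405.8 159.4  10. ]]
[[477.1 101.9  68. ]]
```

{"name": "move_arm", "arguments": {
  "steps": [0.03,0.03,1,-0.2,0,0.03,0.03,1.6,-0.2,0,0.03,0.03,1.93,-0.2,0,0.03,0.03,1.93,-0.2,0,0.03,0.03,1.93,-0.2,0]
}}

```text
t: 5.47
ee_pos: [478.8, 151.2, 190.6]
orientation: [-3.141, 0.005, 3.078]
contact_force: [0.7, 0.1, -0.7]
grip_width: 10.3
```

```bash
python3 go.py 478.4 152 12 176.5
```

```text
t 5.47 pos [478.8 151.2  12.6] yaw 176.3 w 10.3 F [ 0.7  0.1 -0.7]  => step [0.02 0.03 0.02] turn -0.2
```

Release, then rise.

{"name": "move_arm", "arguments": {
  "steps": [0,0,0.03,0,0.35,0,0,0.03,0,0.35,0,0,0.03,0,0.35,0,0,-1.2,0,0.5,0,0,-2.8,0,0.5,0,0,-3,0,0.5,0,0,-3,0,0.5]
}}

```text
t: 6.05
ee_pos: [479.4, 152.0, 269.0]
orientation: [3.138, 0.01, 3.078]
contact_force: [1.0, 0.5, -1.4]
grip_width: 43.1
```

```bash
python3 wr.py w3 black_key_center 20;python3 go.py 602 70.5 90 96.5
```

```text
0.62 px 322 241 314 331 165 333 mean [480.7 146.4] rect [481.1 153.3] [103.    9.7] ax 86.4
t 6.15 pos [478.3 151.3  88.1] yaw 176.3 w 43.6 F [-0.7 -0.7 -0.2]  => step [-5.15 -2.91 -0.05] turn 79.8
```

View pics/w3.png

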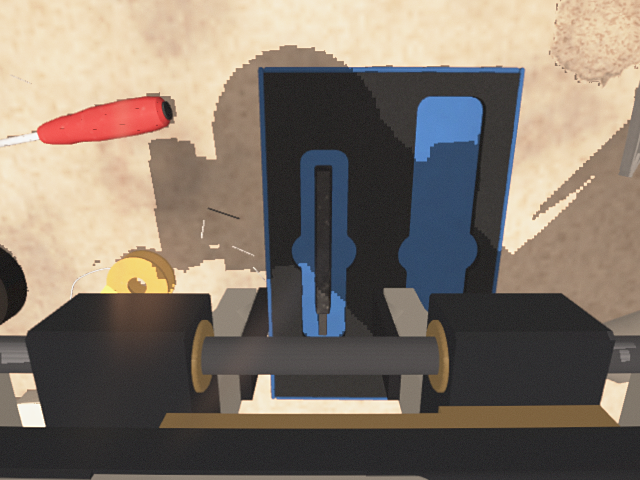

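The key is in its slot at (323,165–335). Next is the red driver.

{"name": "move_arm", "arguments": {
  "steps": [-1,-0.6,0,7,0.5,-2,-1.2,0,14,0.5,-3,-1.7,0,21,0.5,-4,-2.2,0,28,0.5,-5.15,-2.9,0,35,0.5,-5.15,-2.91,0,42,0.5,-5.15,-2.91,0,49,0.5,-5.15,-2.91,0,56,0.5,-5.15,-2.91,0,63,0.5,-5.15,-2.91,0,70,0.5,-5.15,-2.91,0,77,0.5,-5.15,-2.91,0,79.8,0.5]
}}

```text
t: 7.15
ee_pos: [601.7, 70.3, 265.3]
orientation: [3.138, 0.001, 1.678]
contact_force: [0.4, -0.5, -0.5]
grip_width: 43.8
```

```bash
python3 wr.py w4 red_driver_center 12;python3 go.py 602 70.5 8 96.5
```

```text
0.9 px 322 250 307 339 178 411 mean [603.6  72. ] rect [638.   75.4] [156.8  18.7] ax -173.9
t 7.25 pos [601.7  70.3  87.4] yaw 96.5 w 43.5 F [ 0.7 -0.2  0.8]  => step [ 0.01 -0.    3.18] turn -0.0
```

View pics/w4.png

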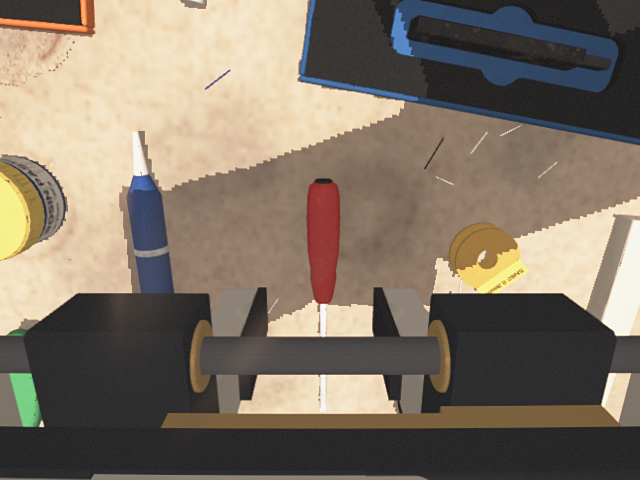

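Run:
```python
from h import *
c=manip.calibration("wrist")
print(np.round(at_z(c,[[323,180],[323,303],[309,240],[339,240]],10),1))
```

```text
[[561.6  67.4  10. ]
 [637.6  76.1  10. ]
 [597.9  63.2  10. ]
 [595.9  80.8  10. ]]
```

{"name": "move_arm", "arguments": {
  "steps": [0,0,1.5,0,0.5,0,0,2.7,0,0.5,0,0,3.18,0,0.5,0,0,3.18,0,0.5,0,0,3.18,0,0.5,0,0,3.18,0,0,0,0,3.18,0,0,0,0,3.18,0,0,0,0,3.18,0,0,0,0,3.18,0,0],
  "grip_force": 30
}}

```text
t: 8.08
ee_pos: [602.2, 70.4, 186.8]
orientation: [3.136, 0.0, 1.684]
contact_force: [-0.0, -0.4, -0.5]
grip_width: 16.0
```

```bash
python3 go.py 602 70.5 80 96.5
```

```text
t 8.08 pos [602.2  70.4   8.8] yaw 96.5 w 16.0 F [-0.  -0.4 -0.5]  => step [ 0.    0.01 -2.85] turn -0.0
```

```bash
python3 go.py 405.5 117.7 75 176.5
```

```text
t 8.08 pos [602.2  70.4   8.8] yaw 96.5 w 16.0 F [-0.  -0.4 -0.5]  => step [ 2.77 -7.59 -2.69] turn -80.0
```

{"name": "move_arm", "arguments": {
  "steps": [0,0,-1.2,0,0,0,0,-2.4,-5,0,0.3,-0.8,-2.69,-12,0,0.6,-1.6,-2.69,-19,0,0.9,-2.4,-2.69,-26,0,1.2,-3.2,-2.69,-33,0,1.5,-4,-2.69,-40,0,1.8,-4.8,-2.69,-47,0,2.1,-5.6,-2.69,-54,0,2.4,-6.4,-2.69,-61,0,2.7,-7,-2.69,-68,0,2.77,-7.59,-2.69,-75,0]
}}

```text
t: 9.08
ee_pos: [404.6, 118.1, 253.4]
orientation: [3.14, 0.006, 3.0]
contact_force: [0.4, 0.3, -0.4]
grip_width: 15.0
```

```bash
python3 go.py 405.5 117.7 60 176.5
```

```text
t 9.08 pos [404.6 118.1  75.4] yaw 171.9 w 15.0 F [ 0.4  0.3 -0.4]  => step [-0.03 -0.01  0.62] turn -4.6
```

{"name": "move_arm", "arguments": {
  "steps": [-0.03,0,0.5,-4.6,0,-0.03,0,0.5,-4.6,0,-0.03,0,0.5,-4.6,0]
}}

```text
t: 9.33
ee_pos: [405.3, 118.1, 241.1]
orientation: [3.141, 0.006, 3.078]
contact_force: [-0.9, 0.3, 0.2]
grip_width: 15.5
```

```bash
python3 wr.py w5 red_driver_center 64;python3 go.py 405.5 117.7 13 176.5
python3 - <<'E'
from h import *
im,d=manip.capture("scene");cv2.imwrite("pics/s5.png",cv2.resize(im[200:360,150:450],None,fx=2.5,fy=2.5))
E
```

```text
0.69 px 319 279 296 344 207 413 mean [406.4 105.8] rect [407.7 122.4] [95.3 19.3] ax 86.0
t 9.43 pos [405.9 118.2  63.3] yaw 176.3 w 14.7 F [-0.1  0.5 -0.2]  => step [ 0.03 -0.02  2.01] turn -0.2
```

View pics/w5.png

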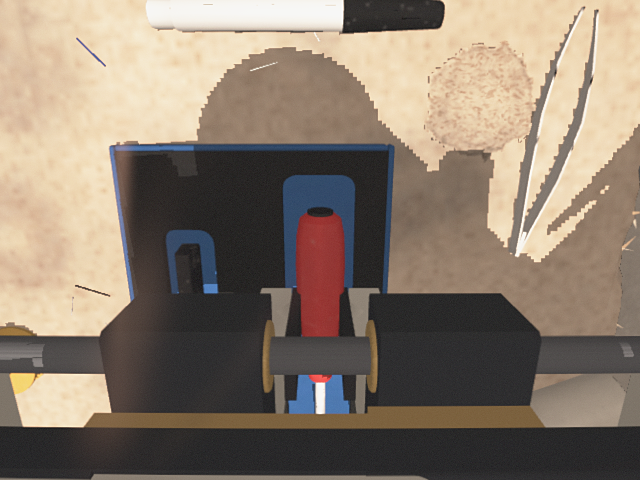

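View pics/s5.png

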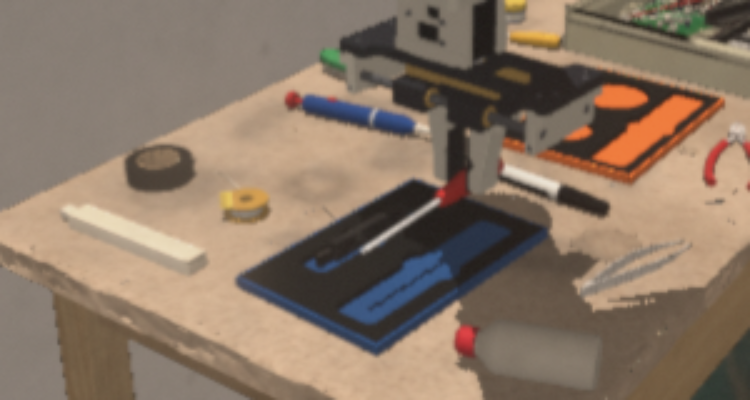

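Run:
```python
from h import *
c=manip.calibration("wrist")
print(np.round(at_z(c,[[319,176],[284,230],[355,230]],8),1))
print(np.round(at_z(c,[[319,211]],65),1))
```

```text
[[405.6  71.2   8. ]
 [426.   98.7   8. ]
 [388.3 101.1   8. ]]
[[405.4  76.4  65. ]]
```

{"name": "move_arm", "arguments": {
  "steps": [0.03,0,1,-0.2,0,0.03,0,1.7,-0.2,0,0.03,0,2.0,-0.2,0,0.03,0,2.0,-0.2,0,0.03,0,2.0,-0.2,0]
}}

```text
t: 9.9
ee_pos: [405.9, 118.3, 191.2]
orientation: [3.141, 0.006, 3.08]
contact_force: [0.5, 0.1, -0.4]
grip_width: 15.1
```

```bash
python3 go.py 405.5 117.7 13 176.5
```

```text
t 9.9 pos [405.9 118.3  13.2] yaw 176.5 w 15.1 F [ 0.5  0.1 -0.4]  => step [ 0.01 -0.02  0.01] turn -0.0
```

{"name": "move_arm", "arguments": {
  "steps": [0,0,0,0,0.4,0,0,0,0,0.4,0,0,0,0,0.4,0,0,-1.2,0,0.5,0,0,-2.8,0,0.5,0,0,-3.2,0,0.5,0,0,-3.2,0,0.5]
}}

```text
t: 10.48
ee_pos: [406.3, 119.0, 274.8]
orientation: [3.136, 0.011, 3.08]
contact_force: [-0.3, 0.2, -0.5]
grip_width: 43.4
```

```bash
python3 wr.py w6 red_driver_center 14;python3 go.py 594 166 90 136
```

```text
0.94 px 323 243 307 340 174 403 mean [407.9 119.1] rect [409.3 154.6] [157.7  19.7] ax 86.3
t 10.58 pos [405.3 118.2  93.8] yaw 176.4 w 43.5 F [-0.3  0.3 -0. ]  => step [-7.41  2.37  0.21] turn 40.4
```

View pics/w6.png

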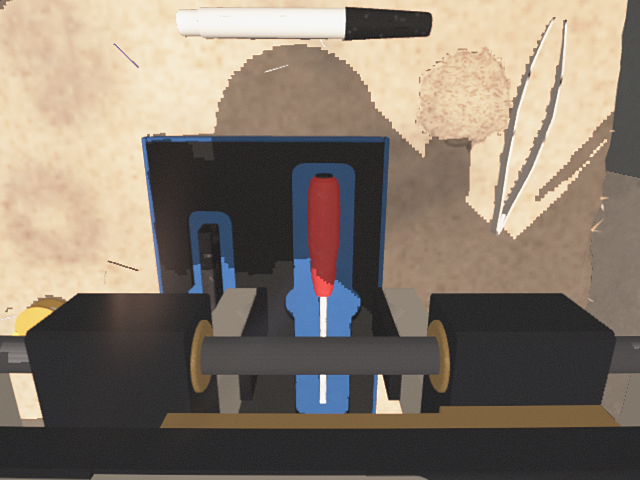

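The driver is in the slot. Next is the reel at top-view (210,225). The label tab stays clear of the jaws.

{"name": "move_arm", "arguments": {
  "steps": [-1.5,0.5,0.2,7,0.68,-3,1,0.2,14,0.68,-4.5,1.5,0.2,21,0.68,-6,2,0.2,28,0.68,-7.4,2.37,0.2,35,0.68,-7.4,2.37,0.2,40.4,0.68,-7.4,2.37,0.2,40.4,0.68,-7.4,2.37,0.2,40.4,0.68]
}}

```text
t: 11.25
ee_pos: [593.1, 165.4, 266.2]
orientation: [3.139, 0.003, 2.376]
contact_force: [-0.8, 0.3, 0.5]
grip_width: 59.6
```

```bash
python3 wr.py w7 reel_center 14;python3 go.py 594 166 7 136
```

```text
0.57 px 320 259 270 353 222 305 mean [597.9 169.1] rect [604.4 165.5] [46.3 53.8] ax -146.7
t 11.35 pos [592.7 165.5  89.5] yaw 136.2 w 59.4 F [-0.  -0.1  0.2]  => step [-0.01  0.03  3.3 ] turn 0.2
```

View pics/w7.png

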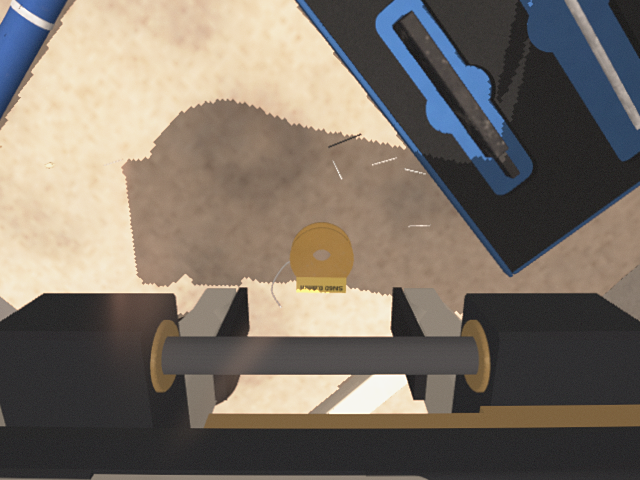

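```bash
python3 - <<'E'
from h import *
c=manip.calibration("wrist")
print(np.round(at_z(c,[[321,255],[292,252],[353,252],[322,222]],14),1))
E
python3 go.py 594 166.5 6.5 136
```

```text
[[596.  168.1  14. ]
 [607.1 154.8  14. ]
 [581.  179.8  14. ]
 [581.6 153.9  14. ]]
t 11.35 pos [592.7 165.5  89.5] yaw 136.2 w 59.4 F [-0.  -0.1  0.2]  => step [-0.    0.05  3.32] turn 0.2
```

```bash
python3 go.py 595 167.3 6.5 136.2
```

```text
t 11.35 pos [592.7 165.5  89.5] yaw 136.2 w 59.4 F [-0.  -0.1  0.2]  => step [-0.01  0.1   3.32] turn 0.0
```

{"name": "move_arm", "arguments": {
  "steps": [0,0.1,1.5,0,0.68,0,0.1,2.7,0,0.68,0,0.1,3.32,0,0.68,0,0.1,3.32,0,0.68,0,0.1,3.32,0,0.68,0,0.1,3.32,0,0,0,0.1,3.32,0,0,0,0.1,3.32,0,0,0,0.1,3.32,0,0,0,0.1,3.32,0,0],
  "grip_force": 25
}}

```text
t: 12.18
ee_pos: [595.1, 167.7, 185.6]
orientation: [3.135, 0.004, 2.378]
contact_force: [-1.8, 0.6, 6.1]
grip_width: 33.6
```

```bash
python3 go.py 449.8 -121 80 136.2
```

```text
t 12.18 pos [595.1 167.7   7.6] yaw 136.2 w 33.6 F [-1.8  0.6  6.1]  => step [ -3.8  -12.34  -2.96] turn 0.0
```

The width of 33.6 mm is under the 38 mm expected, so I lift a little and look.

{"name": "move_arm", "arguments": {
  "steps": [0,0,-1,0,0,0,0,-2,0,0,0,0,-2.8,0,0,0,0,-2.8,0,0,0,0,-2.8,0,0]
}}

```text
t: 12.6
ee_pos: [594.7, 167.6, 256.9]
orientation: [3.132, 0.004, 2.377]
contact_force: [-0.2, -0.5, -3.0]
grip_width: 33.1
```

```bash
python3 wr.py w8 reel_center 84;python3 go.py 449.8 -121 80 136.2;python3 - <<'E'
from h import *
im,d=manip.capture("scene");cv2.imwrite("pics/s8.png",cv2.resize(im[200:340,170:350],None,fx=4,fy=4))
E
```

```text
0.82 px 319 301 277 362 261 336 mean [593.4 164.3] rect [592.8 163.5] [33.1 34.3] ax 154.0
t 12.7 pos [594.  167.2  76.9] yaw 136.2 w 33.3 F [ 0.8 -0.5 -1.5]  => step [ -3.82 -12.31  -0.18] turn -0.0
```

View pics/w8.png

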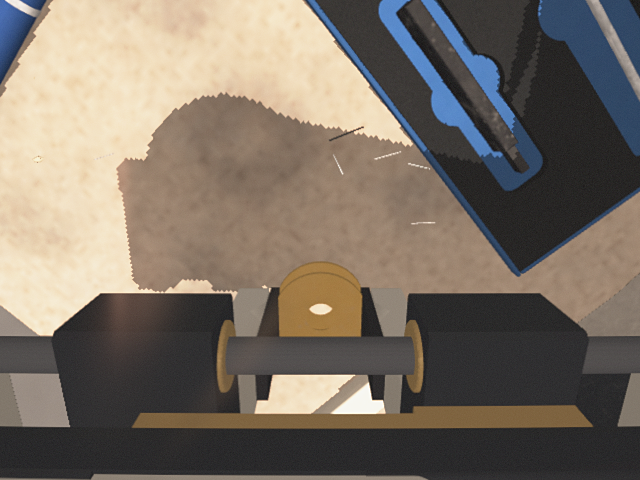

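View pics/s8.png

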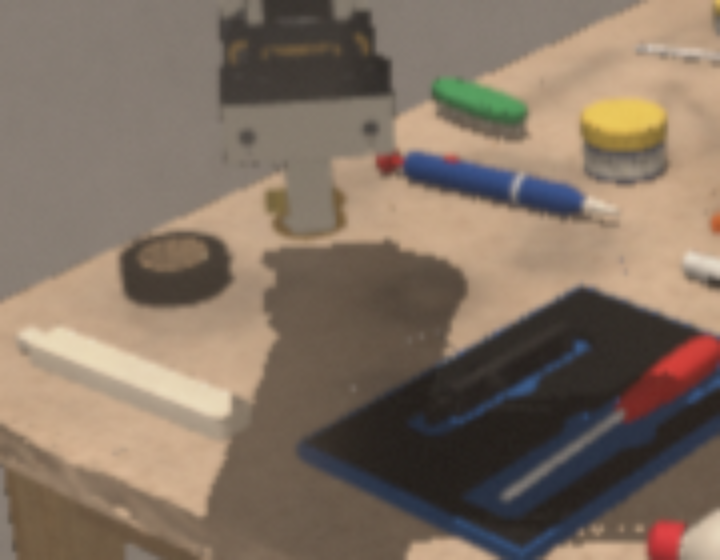

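Run:
```python
from h import *
c=manip.calibration("wrist");im,d=manip.capture("wrist")
px=np.array([[u,v] for v in range(266,334,8) for u in range(285,358,8)])
P=at_depth(c,px,d[px[:,1],px[:,0]])
for v in range(266,334,8):
    k=px[:,1]==v;print(v,np.round(P[k][:,2],0))
m=(P[:,2]>79)&(P[:,2]<95);A=np.c_[P[m][:,:2],np.ones(m.sum())];print(np.linalg.lstsq(A,P[m][:,2],rcond=None)[0],m.sum())
cv2.imwrite("pics/w8c.png",cv2.resize(im[240:350,240:400],None,fx=5,fy=5))
```

```text
266 [ 0.  1. 70. 71. 71. 71. 71. 70. -1. -1.]
274 [ 1. 70. 71. 83. 83. 83. 81. 70. 69. -0.]
282 [71. 83. 82. 82. 82. 83. 83. 84. 83. 70.]
290 [82. 82. 83. 82. 83. 83. 82. 82. 83. 83.]
298 [82. 83. 82. 82. 83. 82. 82. 83. 83. 82.]
306 [82. 82. 82. 83.  1. -0. 82. 82. 83. 82.]
314 [83. 83. 83. 69. 68. 69. 68. 83. 82. 82.]
322 [83. 82. 82. 68. 69. 69. 69. 83. 83. 82.]
330 [82. 83. 82. 82. 82. 83. 82. 84. 82. 82.]
[-5.42686863e-03 -3.36592467e-03  8.62962365e+01] 62
```

View pics/w8c.png

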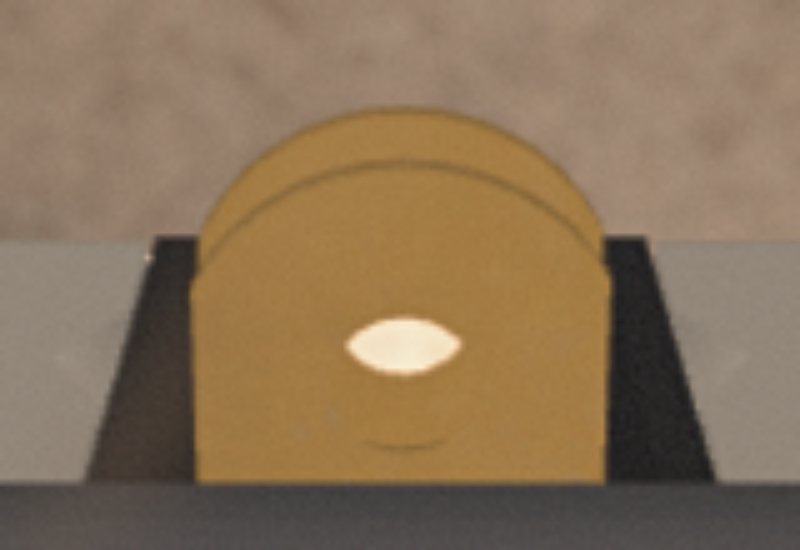

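```bash
python3 - <<'E'
from h import *
c=manip.calibration("wrist")
print(at_z(c,[[320.5,309]],82.5),at_z(c,[[320.5,272]],82.5), manip.get_state()['ee_pos'])
E
python3 go.py 449.8 -121 60 136.2
```

```text
[[593.63615437 165.66771681  82.5       ]] [[582.60009947 154.16357915  82.5       ]] [594.09653277 167.23174116 254.37573993]
t 12.8 pos [594.1 167.2  76.4] yaw 136.2 w 33.2 F [ 0.3  0.1 -3.7]  => step [ -3.81 -12.32   0.61] turn 0.0
```

{"name": "move_arm", "arguments": {
  "steps": [-3.81,-12.32,0,0,0,-3.81,-12.32,0,0,0,-3.81,-12.32,0,0,0,-3.81,-12.32,0,0,0,-3.81,-12.32,0,0,0,-3.81,-12.32,0,0,0,-3.81,-12.32,0,0,0,-3.81,-12.32,0,0,0,-3.81,-12.32,0,0,0,-3.81,-12.32,0.6,0,0,-3.81,-12.32,0.6,0,0]
}}

```text
t: 13.72
ee_pos: [448.5, -121.7, 236.2]
orientation: [3.14, 0.0, 2.375]
contact_force: [-0.8, 0.0, -1.7]
grip_width: 32.8
```

```bash
python3 wr.py w9; python3 go.py 449.8 -121 12 136.2
```

```text
t 13.77 pos [ 449.  -121.3   59. ] yaw 136.2 w 32.9 F [-0.6 -1.  -1.8]  => step [-0.01  0.03  1.88] turn -0.0
```

View pics/w9.png

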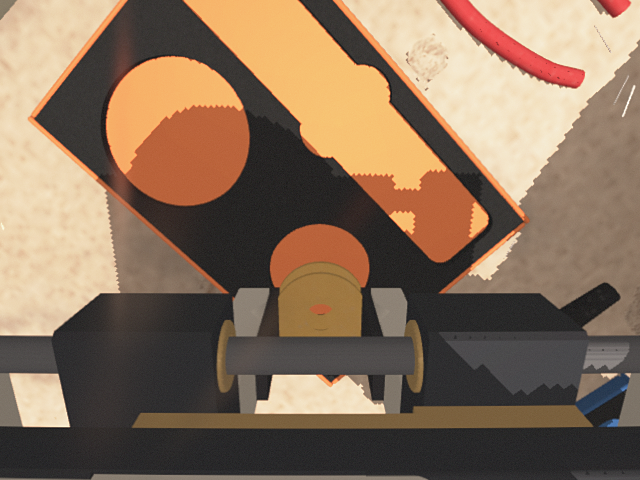

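```bash
python3 - <<'E'
from h import *
c=manip.calibration("wrist")
print(np.round(at_z(c,[[320,224],[271,268],[369,268],[178,131],[328,385]],10),1))
E
python3 go.py 449.8 -121 12 136.2
```

```text
[[ 433.6 -138.    10. ]
 [ 469.1 -138.7   10. ]
 [ 431.6 -102.6   10. ]
 [ 450.9 -219.2   10. ]
 [ 497.5  -64.9   10. ]]
t 13.77 pos [ 449.  -121.3   59. ] yaw 136.2 w 32.9 F [-0.6 -1.  -1.8]  => step [-0.01  0.03  1.88] turn -0.0
```

{"name": "move_arm", "arguments": {
  "steps": [0,0.08,1,0,0,0,0.08,1.5,0,0,0,0.08,1.86,0,0,0,0.08,1.86,0,0,0,0.08,1.86,0,0,0,0.08,1.86,0,0.58,0,0.08,1.86,0,0.58,0,0.08,1.86,0,0.58,0,0.08,0.5,0,0.68,0,0.08,-1,0,0.68,0,0.08,-1.4,0,0.68,0,0.08,-1.4,0,0.68]
}}

```text
t: 14.77
ee_pos: [451.5, -119.9, 275.9]
orientation: [3.134, 0.006, 2.377]
contact_force: [0.1, 0.4, 0.4]
grip_width: 59.4
```

```bash
python3 wr.py w10 reel_center 18; python3 go.py 590.7 -112 80 160
```

```text
0.85 px 322 246 276 354 211 292 mean [ 452.7 -119.2] rect [ 458.8 -122.2] [45.5 52.7] ax -140.7
t 14.87 pos [ 450.2 -119.9   94.8] yaw 136.1 w 59.4 F [-1.   0.1 -0.5]  => step [-3.83  4.12  0.62] turn -23.9
```

View pics/w10.png

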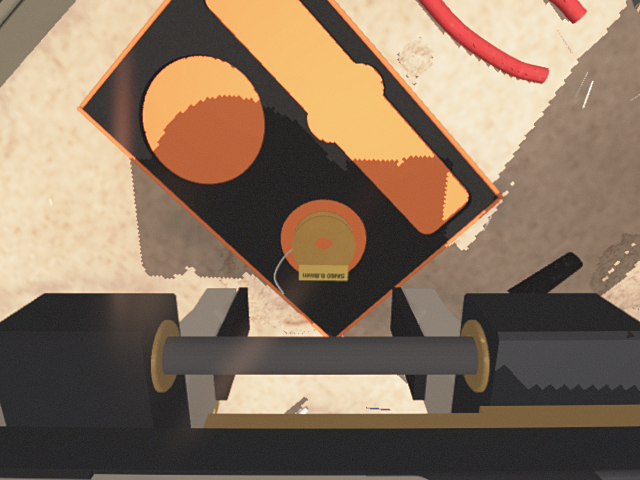

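Run:
```python
from h import *
c=manip.calibration("wrist");im,d=manip.capture("wrist")
px=np.array([[u,v] for v in range(205,285,6) for u in range(297,352,6)])
P=at_depth(c,px,d[px[:,1],px[:,0]])
for v in range(205,285,6):
    k=px[:,1]==v;print(v,np.round(P[k][:,2],0))
b=np.array([[220,300],[60,150],[200,110],[260,150],[330,310]]);print(np.round(at_depth(c,b,d[b[:,1],b[:,0]])[:,2],1))
m=(P[:,2]>14.5)&(P[:,2]<25);A=np.c_[P[m][:,:2],np.ones(m.sum())];print(np.linalg.lstsq(A,P[m][:,2],rcond=None)[0],m.sum(),P[m][:,2].mean())
cv2.imwrite("pics/w10c.png",cv2.resize(im[190:310,250:400],None,fx=5,fy=5))
```

```text
205 [ 9. 10.  4.  4.  3.  4. 10. 10.  8. 10.]
211 [  4.   3.   4. 252.   4.   4.   4.   2.   4.  11.]
217 [4. 3. 5. 7. 6. 7. 3. 5. 4. 4.]
223 [ 4.  6. 19. 18. 18. 19. 18.  6.  4.  4.]
229 [17. 18. 18. 18. 18. 18. 19. 17.  6.  4.]
235 [17. 18. 18. 18. 18. 19. 18. 18. 18.  4.]
241 [18. 16. 18. 18. 17. 18. 18. 18. 18.  2.]
247 [17. 18. 18.  5.  4.  3. 19. 20. 16. 17.]
253 [18. 17. 17.  4.  4.  5. 17. 18. 18. 19.]
259 [18. 18. 18.  3.  2. 17. 18. 18. 18.  4.]
265 [19. 18. 18. 17. 18. 17. 18. 17. 17.  3.]
271 [19. 20. 18. 18. 19. 18. 19. 18.  3.  4.]
277 [18. 18. 19. 18. 17. 18. 18. 18.  6. 10.]
283 [19. 19. 18. 19. 19. 18. 18. 19. 10. 10.]
[111.2   0.5   4.5   9.4  10.6]
[2.09570856e-03 9.62892019e-03 1.81097013e+01] 85 17.927869750515995
```

View pics/w10c.png

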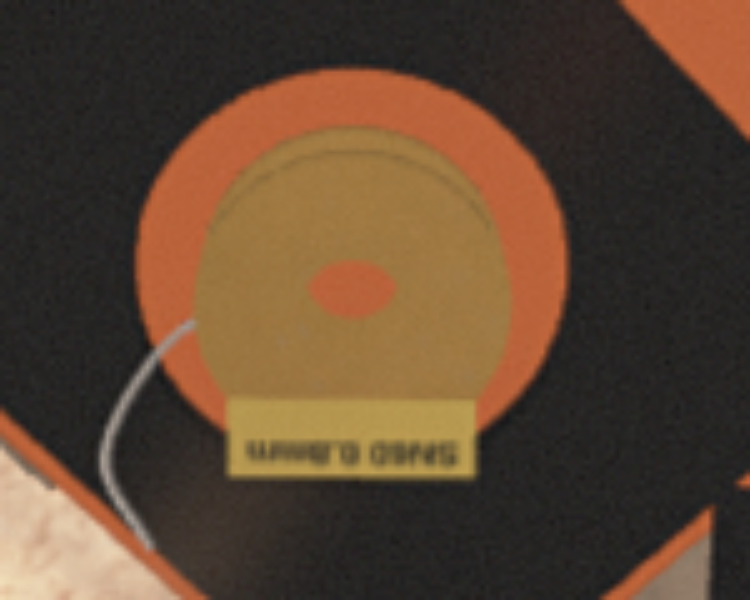

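The reel sits in its hole, level with its top at 18 mm. Next is the large jar.

```bash
python3 go.py 590.7 -112 85 165
```

```text
t 14.92 pos [ 449.9 -120.    94. ] yaw 136.1 w 59.8 F [-0.2  0.9 -0.5]  => step [-3.84  4.13  0.37] turn -28.9
```

{"name": "move_arm", "arguments": {
  "steps": [-1,1,0.3,-7,0.85,-2,2.1,0.37,-14,0.85,-3,3.2,0.37,-21,0.85,-3.84,4.13,0.37,-28.9,0.85,-3.84,4.13,0.37,-28.9,0.85,-3.84,4.13,0.37,-28.9,0.85,-3.84,4.13,0.37,-28.9,0.85]
}}

```text
t: 15.5
ee_pos: [589.9, -112.1, 261.3]
orientation: [3.141, -0.002, 2.879]
contact_force: [-1.3, -1.2, 0.3]
grip_width: 74.5
```

```bash
python3 wr.py w11 paste_jar_center 38; python3 go.py 590.7 -112 26 165
```

```text
0.62 px 313 264 263 365 209 317 mean [ 592.6 -115.3] rect [ 592.  -114.2] [58.2 53.4] ax 71.4
t 15.6 pos [ 589.6 -112.2   84.4] yaw 165.0 w 74.6 F [ 0.3  1.1 -0.4]  => step [-0.04  0.01  2.34] turn -0.0
```

View pics/w11.png

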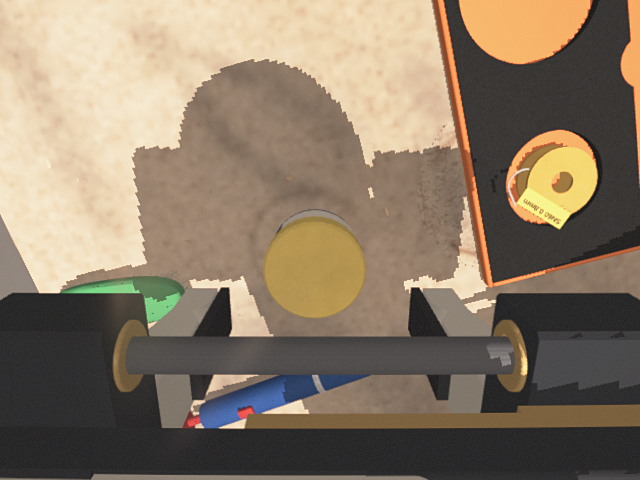

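```bash
python3 - <<'E'
from h import *
c=manip.calibration("wrist")
print(np.round(at_z(c,[[314.5,268],[264,268],[365,268],[314.5,220],[314,317]],38),1))
print(np.round(at_z(c,[[183,295],[160,315]],12),1))
E
python3 go.py 592 -112.5 26 165
```

```text
[[ 593.  -113.    38. ]
 [ 618.6 -119.9   38. ]
 [ 567.4 -106.1   38. ]
 [ 586.1 -138.    38. ]
 [ 600.8  -85.6   38. ]]
[[ 677.3 -107.4   12. ]
 [ 695.8  -98.5   12. ]]
t 15.6 pos [ 589.6 -112.2   84.4] yaw 165.0 w 74.6 F [ 0.3  1.1 -0.4]  => step [-0.1   0.01  2.34] turn -0.0
```

{"name": "move_arm", "arguments": {
  "steps": [-0.13,0.03,1,0,0.85,-0.13,0.03,1.8,0,0.85,-0.13,0.03,2.34,0,0.85,-0.13,0.03,2.34,0,0.85,-0.13,0.03,2.34,0,0.85,-0.13,0.03,2.34,0,0,-0.13,0.03,2.34,0,0,-0.13,0.03,2.34,0,0,-0.13,0.03,2.34,0,0,-0.13,0.03,2.34,0,0],
  "grip_force": 35
}}

```text
t: 16.43
ee_pos: [593.2, -112.1, 204.8]
orientation: [3.14, 0.001, 2.879]
contact_force: [-1.8, 1.3, 5.8]
grip_width: 53.7
```

```bash
python3 go.py 450.8 -221 100 180
```

```text
t 16.43 pos [ 593.2 -112.1   26.8] yaw 165.0 w 53.7 F [-1.8  1.3  5.8]  => step [ 4.37 -5.68 -2.94] turn -15.0
```

{"name": "move_arm", "arguments": {
  "steps": [0,0,-0.8,0,0,0,0,-1.8,0,0,0,0,-2.6,0,0,0.8,-1,-2.7,-4,0,1.6,-2,-2.7,-8,0,2.4,-3.1,-2.7,-12,0,3.2,-4.2,-2.7,-15,0,4,-5.2,-2.7,-15,0,4.37,-5.68,-2.7,-15,0,4.37,-5.68,-2,-15,0,4.37,-5.68,-2,-15,0]
}}

```text
t: 17.35
ee_pos: [449.2, -221.4, 253.0]
orientation: [3.14, -0.0, 3.139]
contact_force: [-0.4, -0.8, -2.2]
grip_width: 53.9
```

```bash
python3 wr.py w12; python3 go.py 450.8 -221 31 180
```

```text
t 17.4 pos [ 450.1 -221.2   75.8] yaw 179.9 w 53.8 F [ 0.7 -0.4 -0.4]  => step [-0.03  0.01  1.79] turn -0.1
```

View pics/w12.png

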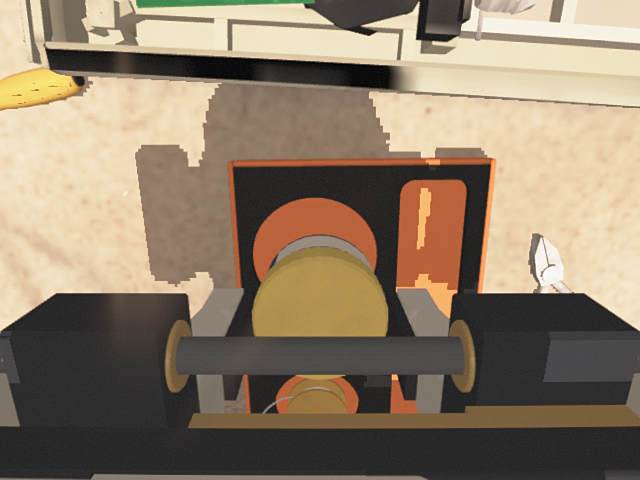

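```bash
python3 - <<'E'
from h import *
c=manip.calibration("wrist")
print(np.round(at_z(c,[[315,198],[253,250],[376,250]],10),1))
print(np.round(at_z(c,[[254,314],[386,314],[320,247]],88),1))
E
python3 go.py 450.8 -221 31 180
```

```text
[[ 453.3 -254.6   10. ]
 [ 488.6 -224.8   10. ]
 [ 418.9 -224.7   10. ]]
[[ 476.2 -224.6   88. ]
 [ 425.1 -224.4   88. ]
 [ 450.6 -251.8   88. ]]
t 17.4 pos [ 450.1 -221.2   75.8] yaw 179.9 w 53.8 F [ 0.7 -0.4 -0.4]  => step [-0.03  0.01  1.79] turn -0.1
```

{"name": "move_arm", "arguments": {
  "steps": [-0.08,0.11,0.5,0,0,-0.08,0.11,1,0,0,-0.08,0.11,1.4,0,0,-0.08,0.11,1.7,0,0,-0.08,0.11,1.76,0,0,-0.08,0.11,1.76,0,0]
}}

```text
t: 17.9
ee_pos: [452.3, -218.2, 209.6]
orientation: [3.14, -0.001, 3.14]
contact_force: [-0.5, 1.0, -0.4]
grip_width: 53.6
```

```bash
python3 go.py 452 -218.5 31 180
```

```text
t 17.9 pos [ 452.3 -218.2   31.6] yaw 179.9 w 53.6 F [-0.5  1.  -0.4]  => step [ 0.01 -0.01  0.02] turn -0.1
```

{"name": "move_arm", "arguments": {
  "steps": [0,0,0.03,0,0,0,0,0.03,0,0.85,0,0,0.03,0,0.85,0,0,0.03,0,0.85,0,0,0.03,0,0.85,0,0,-1,0,0.85,0,0,-2.2,0,0.85,0,0,-3,0,0.85,0,0,-3,0,0.85]
}}

```text
t: 18.65
ee_pos: [453.9, -218.6, 289.0]
orientation: [3.142, 0.006, 3.141]
contact_force: [1.0, 0.5, -0.1]
grip_width: 74.8
```

```bash
python3 wr.py w13 paste_jar_center 42; python3 go.py 631 -29.5 100 97.2
```

```text
0.57 px 324 250 278 371 201 298 mean [ 453.3 -220.8] rect [ 453.4 -220.8] [53.8 58.7] ax 89.2
t 18.75 pos [ 452.5 -218.3  107.5] yaw 179.9 w 74.5 F [-0.2  0.3 -0.9]  => step [-7.13  7.56  0.32] turn 82.7
```

View pics/w13.png

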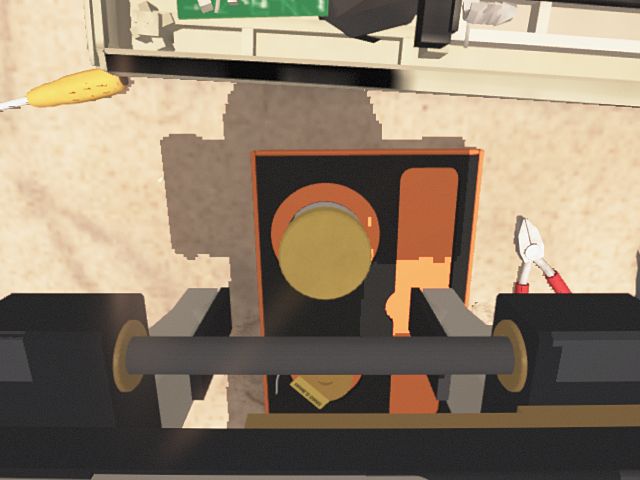

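```bash
python3 - <<'E'
from h import *
c=manip.calibration("wrist");im,d=manip.capture("wrist")
v,u=np.mgrid[215:292:5,288:362:5];px=np.c_[u.ravel(),v.ravel()]
P=at_depth(c,px,d[px[:,1],px[:,0]]);m=abs(P[:,2]-42)<8
A=np.c_[P[m][:,:2],np.ones(m.sum())];print(np.linalg.lstsq(A,P[m][:,2],rcond=None)[0],m.sum(),len(P),np.median(P[m][:,2]))
print(at_z(c,[[324.5,253]],42),at_z(c,[[326,183],[272,231],[380,231]],10))
E
python3 go.py 631 -29.5 90 97.2
```

```text
[-4.36708784e-05  9.69856377e-03  4.34854539e+01] 226 240 41.32728000443029
[[ 450.89349112 -220.198097     42.        ]] [[ 449.69758549 -254.9011998    10.        ]
 [ 484.1089875  -224.20946295   10.        ]
 [ 415.1754409  -224.07562749   10.        ]]
t 18.8 pos [ 452.1 -218.3  106.6] yaw 179.9 w 74.3 F [-0.6  0.2 -0.2]  => step [-7.14  7.56  0.67] turn 82.7
```

{"name": "move_arm", "arguments": {
  "steps": [-1,1,0,7,0.5,-2,2,0.2,14,0.5,-3,3.1,0.3,21,0.5,-4,4.2,0.4,28,0.5,-5,5.3,0.5,35,0.5,-6,6.4,0.6,42,0.5,-7.13,7.56,0.7,49,0.5,-7.13,7.56,0.7,56,0.5,-7.13,7.56,0.7,63,0.5,-7.13,7.56,0.7,70,0.5,-7.13,7.56,0.7,77,0.5,-7.13,7.56,0.7,82.7,0.5]
}}

```text
t: 19.8
ee_pos: [630.2, -29.4, 265.4]
orientation: [-3.138, -0.002, 1.69]
contact_force: [-0.5, 0.2, 0.3]
grip_width: 44.0
```

```bash
python3 wr.py w14 pump_center 10; python3 go.py 631 -29.5 8 97.2
```

```text
0.67 px 321 234 305 338 101 381 mean [622.2 -29.1] rect [632.9 -27.6] [175.3  19.3] ax -173.0
t 19.9 pos [630.2 -29.5  87.6] yaw 97.1 w 43.8 F [ 0.3 -0.1 -0.6]  => step [-0.01  0.04  3.18] turn -0.1
```

View pics/w14.png

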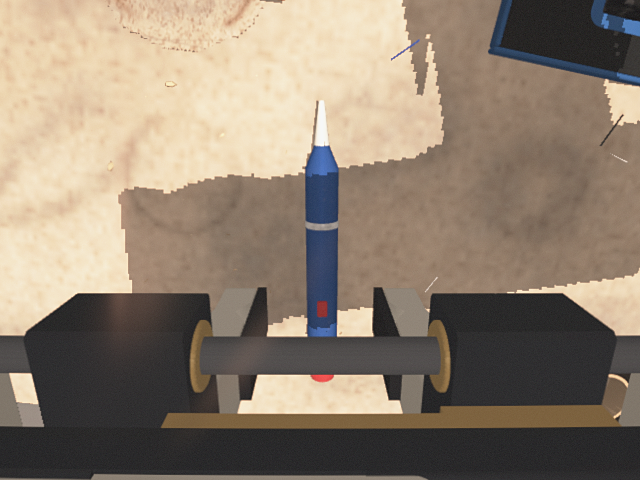

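```bash
python3 - <<'E'
from h import *
c=manip.calibration("wrist")
print(np.round(at_z(c,[[320,101],[321,147],[322,380],[306,200],[338,200],[322,309]],10),1), project(c,[[630,-29.5,10]]))
E
python3 go.py 631 -29 8 97.2
```

```text
[[546.1 -39.4  10. ]
 [570.2 -35.9  10. ]
 [719.4 -16.6  10. ]
 [601.  -40.8  10. ]
 [598.7 -22.5  10. ]
 [668.3 -23.   10. ]] [[319.24102673 249.84563253]]
t 19.9 pos [630.2 -29.5  87.6] yaw 97.1 w 43.8 F [ 0.3 -0.1 -0.6]  => step [0.01 0.04 3.18] turn -0.1
```

{"name": "move_arm", "arguments": {
  "steps": [0.03,0.06,1.5,0,0.5,0.03,0.06,2.7,0,0.5,0.03,0.06,3.18,0,0.5,0.03,0.06,3.18,0,0.5,0.03,0.06,3.18,0,0.5,0.03,0.06,3.18,0,0,0.03,0.06,3.18,0,0,0.03,0.06,3.18,0,0,0.03,0.06,3.18,0,0,0.03,0.06,3.18,0,0],
  "grip_force": 30
}}

```text
t: 20.73
ee_pos: [631.6, -28.5, 187.1]
orientation: [-3.14, -0.002, 1.695]
contact_force: [-0.8, 1.7, 6.6]
grip_width: 16.2
```

```bash
python3 go.py 384 -172 90 180
```

```text
t 20.73 pos [631.6 -28.5   9.1] yaw 97.1 w 16.2 F [-0.8  1.7  6.6]  => step [ -4.47 -10.54  -3.23] turn -82.9
```

{"name": "move_arm", "arguments": {
  "steps": [0,0,-1.2,0,0,0,0,-2.4,0,0,-0.3,-0.8,-3.2,-7,0,-0.7,-1.8,-3.2,-14,0,-1.1,-2.8,-3.2,-21,0,-1.5,-3.8,-3.2,-28,0,-2,-4.8,-3.2,-35,0,-2.5,-5.8,-3.2,-42,0,-3,-6.9,-3.2,-49,0,-3.5,-8,-3.2,-56,0,-4,-9.2,-3.2,-63,0,-4.47,-10.54,-3.2,-70,0]
}}

```text
t: 21.73
ee_pos: [383.1, -172.7, 267.5]
orientation: [3.14, -0.001, 2.923]
contact_force: [0.5, -0.5, -0.8]
grip_width: 16.3
```

```bash
python3 go.py 384 -172 60 180
```

```text
t 21.73 pos [ 383.1 -172.7   89.5] yaw 167.5 w 16.3 F [ 0.5 -0.5 -0.8]  => step [-0.03  0.03  1.18] turn -12.5
```

{"name": "move_arm", "arguments": {
  "steps": [-0.03,0.03,0,-7,0,-0.03,0.03,0,-12.5,0,-0.03,0.03,1,-12.5,0,-0.03,0.03,1,-12.5,0]
}}

```text
t: 22.07
ee_pos: [382.5, -172.1, 240.6]
orientation: [3.139, -0.004, 3.14]
contact_force: [-0.8, 0.6, -1.9]
grip_width: 16.1
```

```bash
python3 wr.py w15 pump_center 65; python3 go.py 384 -172 13.2 180;  python3 - <<'E'
from h import *
im,d=manip.capture("scene");cv2.imwrite("pics/s15.png",cv2.resize(im[170:310,280:480],None,fx=4,fy=4))
E
```

```text
0.95 px 319 256 295 344 88 413 mean [ 382.6 -193.3] rect [ 382.5 -189.7] [137.3  19.2] ax 89.9
t 22.17 pos [ 383.5 -172.1   64.5] yaw 179.9 w 15.9 F [-0.8 -0.2 -1.1]  => step [-0.03  0.    2.05] turn -0.1
```

View pics/w15.png

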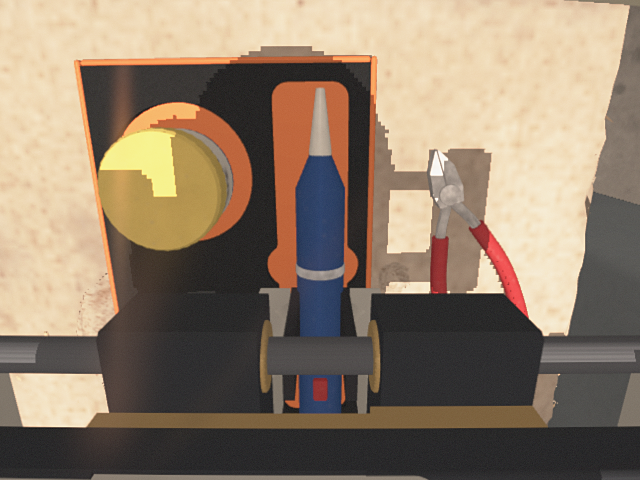

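View pics/s15.png

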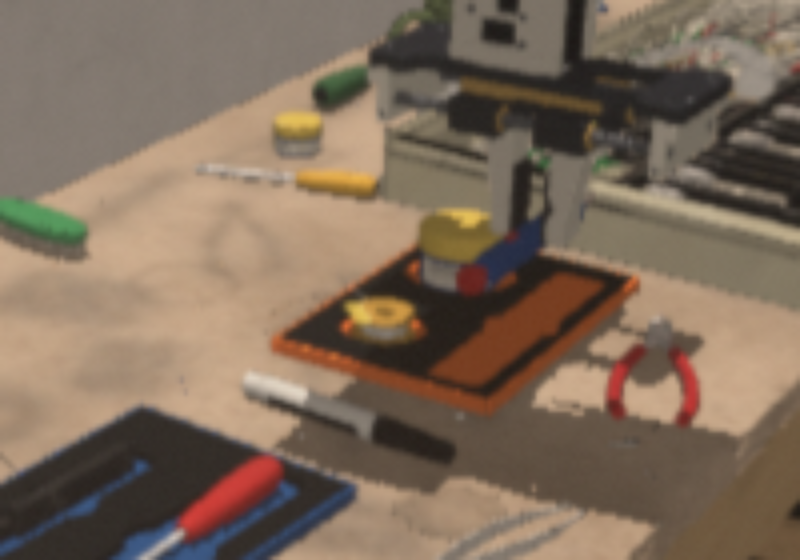

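Run:
```python
from h import *
c=manip.calibration("wrist");im,d=manip.capture("wrist")
px=np.array([[320,v] for v in (94,100,120,140,170,200,230,260,285,380,400)]);P=at_depth(c,px,d[px[:,1],px[:,0]]);print(np.round(P,0))
print(np.round(at_z(c,[[311,82],[273,150],[349,150]],8),1))
```

```text
[[ 384. -256.   68.]
 [ 384. -254.   68.]
 [ 384. -248.   69.]
 [ 384. -241.   69.]
 [ 384. -230.   72.]
 [ 384. -220.   76.]
 [ 384. -209.   75.]
 [ 384. -197.   75.]
 [ 384. -187.   75.]
 [ 384. -146.   77.]
 [ 384. -137.   78.]]
[[ 388.5 -264.5    8. ]
 [ 408.  -232.1    8. ]
 [ 369.4 -232.     8. ]]
```

{"name": "move_arm", "arguments": {
  "steps": [-0.1,0.04,1,0,0,-0.1,0.04,1.6,0,0,-0.1,0.04,2.03,0,0,-0.1,0.04,2.03,0,0,-0.1,0.04,2.03,0,0]
}}

```text
t: 22.68
ee_pos: [387.1, -170.9, 192.8]
orientation: [3.14, -0.001, 3.141]
contact_force: [-0.3, -1.3, -0.9]
grip_width: 15.9
```

```bash
python3 go.py 386 -171 13.2 180
```

```text
t 22.68 pos [ 387.1 -170.9   14.8] yaw 180.0 w 15.9 F [-0.3 -1.3 -0.9]  => step [ 0.04 -0.    0.06] turn -0.0
```

{"name": "move_arm", "arguments": {
  "steps": [0,0,0.05,0,0,0,0,0.05,0,0,0,0,0.05,0,0.4,0,0,0.05,0,0.4,0,0,0.05,0,0.4,0,0,-1.2,0,0.45,0,0,-2.6,0,0.5,0,0,-3.6,0,0.5,0,0,-3.6,0,0.5]
}}

```text
t: 23.43
ee_pos: [388.9, -171.2, 287.8]
orientation: [3.141, 0.007, -3.141]
contact_force: [0.8, -0.4, 0.2]
grip_width: 43.4
```

```bash
python3 wr.py w16 pump_center 14; python3 go.py 520 -50 250 180
```

```text
0.56 px 325 229 309 342 100 337 mean [ 388.1 -177.3] rect [ 388.2 -179.5] [154.5  20.2] ax 89.9
t 23.53 pos [ 387.3 -171.   106. ] yaw 180.0 w 43.8 F [-1.   0.4 -1.3]  => step [-5.32  4.85 -5.74] turn -0.0
```

View pics/w16.png

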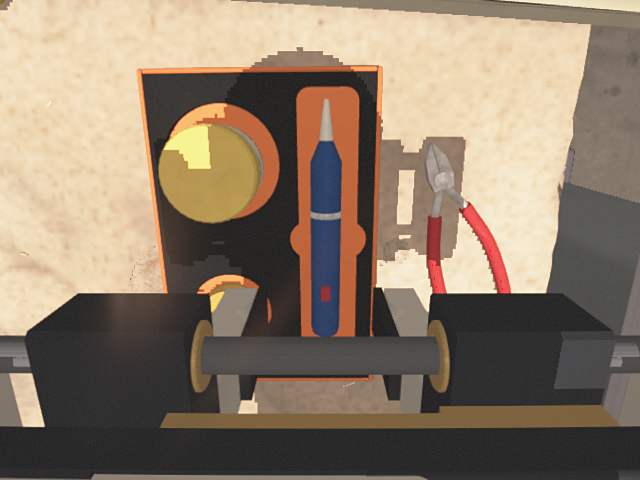

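{"name": "move_arm", "arguments": {
  "steps": [0,0,-1.5,0,0.5,0,0,-3,0,0.5,0,-1.5,-4.5,0,0.5,0,-3,-6,0,0.5,0,-4.6,-6,0,0.5,0,-6.2,-6,0,0.5,0,-7.8,-6,0,0.5,0,-9.4,-6,0,0.5,0,-11,-6,0,0.5,0,-12.6,-6,0,0.5,0,-12.6,-6,0,0.5,0,-12.6,-6,0,0.5]
}}

```text
t: 24.53
ee_pos: [386.5, -488.9, 429.9]
orientation: [3.137, -0.002, 3.138]
contact_force: [0.3, 1.0, -0.5]
grip_width: 43.9
```

```bash
cat > chk.py <<'E'
from h import *
im,d=manip.capture("top");c=manip.calibration("top")
cv2.imwrite("pics/fin.png",cv2.resize(im[140:420,125:525],None,fx=2,fy=2,interpolation=cv2.INTER_CUBIC))
for n,z in [("red_driver_center",12),("black_key_center",18),("pump_center",13),("paste_jar_center",42),("reel_center",18),("white_key_center",14),("yellow_driver_center",9)]:
    for a in manip.silhouettes("top",n):
        m=a["pixels"];p,r=rect(c,m,z);v,u=np.nonzero(m);P=at_depth(c,np.c_[u,v],d[m]);zz=P[d[m]>0,2]
        print(n,round(a["confidence"],2),"mean",np.round(p),"rect",np.round(r[0]),np.round(r[1]),"z",np.round(np.percentile(zz,[50,90])))
print(manip.get_state()["t"],manip.get_state()["ee_pos"])
E
python3 chk.py
```

```text
red_driver_center 0.64 mean [406. 128.] rect [408. 154.] [160.  22.] z [20. 26.]
black_key_center 0.56 mean [478. 155.] rect [478. 152.] [92. 10.] z [21. 24.]
pump_center 0.62 mean [ 386. -166.] rect [ 386. -172.] [167.  19.] z [23. 27.]
paste_jar_center 0.83 mean [ 450. -216.] rect [ 451. -216.] [56. 54.] z [43. 46.]
paste_jar_center 0.65 mean [ 665. -366.] rect [ 664. -366.] [35. 41.] z [27. 30.]
reel_center 0.8 mean [ 451. -119.] rect [ 452. -119.] [40. 40.] z [20. 23.]
reel_center 0.17 mean [442. 158.] rect [442. 156.] [212. 145.] z [10. 14.]
white_key_center 0.77 mean [634. 258.] rect [637. 258.] [151.  24.] z [15. 18.]
white_key_center 0.66 mean [405. 110.] rect [407. 145.] [142.  21.] z [22. 26.]
yellow_driver_center 0.87 mean [ 603. -313.] rect [ 609. -312.] [76. 15.] z [16. 20.]
24.9333 [ 387.16027707 -485.21604352  434.06621208]
```

View pics/fin.png

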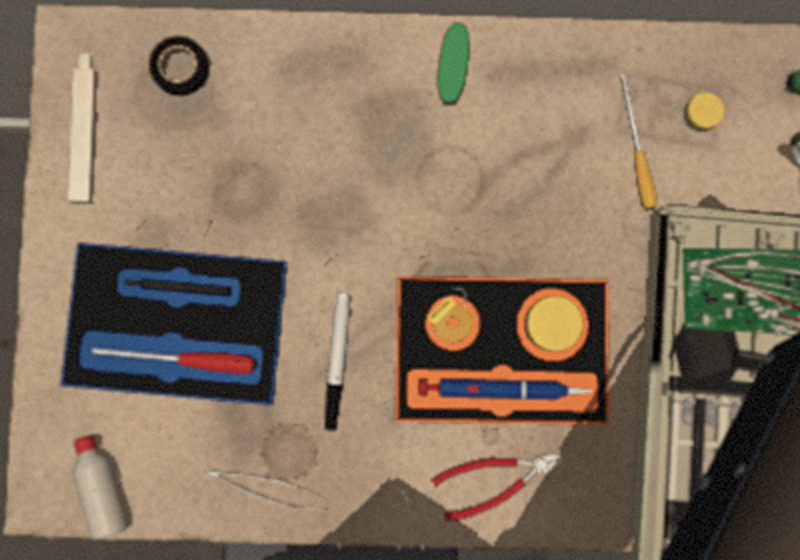

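```bash
python3 -c "
from cell import manip
print(manip.get_state()['qd'].round(3));print(manip.hand_in())"
```

```text
[-0.003  0.002  0.004  0.001 -0.001  0.002]
the job is handed in; nothing more can be done
None
```

Both trays are made up and the job was handed in at about 25 s of the 122 s allowed. I moved only the five kit things, and the gripper was clear of everything at hand-in.

**Key tray:** the black key is in the short slot and the red screwdriver is in the long slot. In the last top picture both are within about 5 mm of the middle of their slots.

**Solder tray:** the pump, jar and reel are in their cut-outs.
- **Pump:** within about 2 mm of the slot's middle by the top camera. The wrist camera put the slot's middle about 4 mm further in x than the top camera did, so I set it down between the two.
- **Reel:** level, with its top at 18 mm as it should be, and within about 2 mm of the middle.
- **Jar:** level, with its top at about 41–42 mm. The wrist view put it within about 4 mm of the middle and the top silhouette about 6 mm off; both are inside the 12 mm limit.

**White key and yellow screwdriver:** untouched, and in the last top picture they lie where they did. The final network outline of the yellow screwdriver caught only its handle, so its unchanged place rests on comparing the pictures by eye.

The gripper read 33 mm on the reel instead of 38 mm. I stopped to look, and it hung level and released cleanly. No other check failed.

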